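# Send the amber reagent jar through the returns gate

### The arm

A 6-joint arm with a two-finger parallel gripper is mounted at the origin on the work surface. World frame = base frame: x ahead of the robot, y to its left, z up, the work surface at z = 0. Lengths are in m, angles in rad, forces in N, time in s.
With the tool pointing down it reaches from about 0.275 to 0.975 m from the base axis. Payload 8.4 kg.
Tool frame: the origin (TCP) lies between the finger pads; the fingertips stand env.tcp_to_tips ahead of it and the grasp point (between the pads) lies 11 mm behind it (env.tcp_to_tips is the distance from the TCP to the fingertips, in m); z points along the fingers, y is the line along which they close (so a half turn about z gives the same grasp; the last joint's range is limited). The gripper opens to 92 mm and grips with 3 to 60 N. Pads are 20 mm wide; open, the fingers measure 128 mm over their backs; the gripper's body (75 mm by 189 mm) begins 69 mm behind the grasp point.
Start: joints at [-1.143, 0.353, 1.633, -0, 1.155, -0.002], TCP at [0.26, -0.568, 0.223] pointing down, gripper open.
Joint ranges: [-2.63, 2.63], [-0.92, 2.1], [0.06, 2.66], [-1.3, 4.44], [0, 2.69], [-3.02, 3.02]. Speed limits (rad/s): [2.22, 2.22, 2.79, 3.14, 3.14, 3.14].

### API

Orientations are given as a unit quaternion [w, x, y, z].
In Python, from cell import env gives the robot as it stands. The module is installed in compiled form; this text tells all that it offers.
- The arm moves only by the shell command python3 -m crank 'ROWS' [FORCE]. ROWS is JSON, a list of rows, each an object with "delta_pos": the shift along the tool's x, y, z in cm, a list of three; "dr": the turn, a rotation vector about the tool's x, y, z in degrees, a list of three; "gripper": the finger opening in cm, from 0 to 9.19. In form: [{"delta_pos": [dx, dy, dz], "dr": [wx, wy, wz], "gripper": gripper}, ...]. A call has 1 to 10 rows; each row shifts and turns the commanded pose from where the row before left it, along the tool's axes as they then stand; what a row does not reach is not made up. A row lasts 1/12 s, in which the tool goes at most 41.7 mm and 7.16 degrees, less where a joint would pass 70% of its speed; a pose out of reach is approached as far as the arm can. A call is refused whole if a number of a shift passes 4.17 or a number of a turn 7.16, either way. A call with a gripper value outside its range is refused whole. The fingers move at their own pace and stop on an object; FORCE is the grip in N (left out, the last holds). Time passes only in rows, so rows that do not move let the fingers close. It gives the time, the measured TCP pose, the force, the opening and the grip force at its end, in the units of the state.
- env.observe(): the state, without advancing time (a new reading comes with each control period).
- env.grab_frame(name): name is "side" or "top" or "wrist"; returns (picture, depth): 400x640x3 uint8, red, green, blue; 400x640 float32, m along the optical axis (not along the pixel's ray), 0 where there is no reading.
- env.camera_params(name): a dict with "vfov" (degrees; the focal length in pixels is half the picture's height over the tangent of half this angle, whatever the lens; pixels are square), "cx", "cy" (the principal point, pixels), "world_to_cam" (4x4, takes a point from world to camera coordinates); the wrist camera has in their place "T_tool_cam" (4x4, takes a point from camera to tool coordinates, whose origin is the TCP and whose axes are the flange's). Camera axes: x right, y up, looking along -z (the intrinsics and any distortion apply to the point x, -y, -z); pixel columns grow to the right and rows downward; lengths in m; the calibration is good to about 2 mm. A picture is of the moment at which its call begins: read the wrist's pose just before it. camera_params takes no time and is no camera call.
- env.close_job(): hands the job in; it is judged then, once.
Trained networks look in the newest picture that a camera, given by its name, has taken for a name from the list of things; names that differ only in an ending like _2 or _b are one class to them, and where a whole thing is asked for, a point or a joint stands for the part that bears it (a point fixed in the world has none). Each returns a list of dicts, best first, with "confidence" (0 to 1); they miss things now and then, are a little off and sometimes report something else, mostly with a low value. They report only what shows in the picture. A call takes as long as a camera call. They do not tell look-alikes from the thing itself.
- env.recognise(camera, label): "xyz" ([x, y, z] in m, in world coordinates, good to about 4 mm: the middle of the surface that is visible of it).
- env.masks_of(camera, label): "mask" (400x640 bool, what is visible of it).
The state is a dict: "t": time; "q": joint angles; "dq": joint speeds; "joint_torque": joint torques, N m; "ee_pos": TCP position; "tool_rot": TCP orientation; "wrist_force": force on the tool from outside, world axes, zero at the start; "ft_torque": the same for the moment, N m; "grip_width": opening from 0.0 (shut) to 1.0 (fully open); "grasp_force": force on a finger pad.
Only numpy, scipy, OpenCV 4.12 (cv2) and the standard library are available. Lean on these libraries where they do the work, as an engineer would, in place of code of your own. Each camera call takes 0.05 s, during which the arm holds its last target. There are 200 camera calls.

### The job

The amber jar is finished with: stand it upright on the bench in the entry lane of the white returns pen, let go of it, then push it along the bench through the yellow swing gate, far enough into the pen that the gate swings fully shut behind it. Never lift it over the gate or the fence, leave it upright, and leave the green jar where it is.

Things in the scene. Friction and masses are not known exactly. Their poses are not given: they have to be found in the camera images.
- amber_jar: Closed square jar of amber glass with a round white screw cap, 48 x 48 mm and 42 mm high to the shoulder, 58 mm to the top of the cap (cap 40 mm across), about 0.15 to 0.3 kg. Loose, upright on the bench. Origin: centre of its underside; x and y are square to its sides, z up through the cap.
- green_jar: The same jar in green glass with a black cap, a bystander; the amber and green jars may stand in either place. Origin and axes as for the amber jar.
- pen: Fixed low white fence, no floor, open above; walls 30 mm high, 6 thick. Origin: on the bench, middle of the gateway; x points the way through, y left, z up. Entry lane x = -170 to 0 mm, 84 wide inside, outer end open. Past the gateway the pen is 150 wide inside, to an end wall at x = 197. Steel posts, 12 mm thick and 56 high, at x = 0, y = +-49. Place and yaw vary; x points roughly to world +y.
- gate (a joint): Yellow leaf across the gateway, 78 mm long, 5 thick, 5 to 50 mm above the bench, on an upright hinge at y = 41 mm of the pen. Opens only into the pen (towards its +x); a light spring, about 1 N at the tip, swings it shut. In rad: 0 shut, 1.57 square to the gateway, 1.75 stop. Its swing reaches 80 mm past the gateway: it shuts only if the jar lies wholly beyond that and the fingers are out.
Not all that is in view belongs to the job. Several things have the shape of the amber_jar; the one meant has the colours described above.

How it is judged:
By the outcome, as a careful person would: the job done as asked, in the order asked, and still so for the second after the job is handed in, with the robot touching nothing.
It also fails if it takes over 51 s, if anything falls off the work surface, if the arm or the gripper's body presses on something with over 40 N, if the wrist force passes 120 N, or if a joint passes its speed limit or range.

## Working session

There is one attempt and no reset: what is moved stays moved. The work goes in short steps, Python scripts to look and compute and a shell command to move; the robot and the scene stay as the last step left them, time stands still between calls to the robot, and variables do not carry over. Pictures are saved under pics/ and viewed, at most 10 in all, crops included, and the job is handed in when it is done.

```bash
mkdir -p pics; cat > h.py <<'E'
from cell import env
import numpy as np, cv2
def cam(n):
    p=env.camera_params(n); f=200/np.tan(np.radians(p["vfov"])/2); return p,f
def pts(n,depth,us,vs):
    p,f=cam(n); us=np.array(us,float);vs=np.array(vs,float)
    d=depth[vs.astype(int),us.astype(int)]
    c=np.stack([(us-p["cx"])/f*d,-(vs-p["cy"])/f*d,-d,np.ones_like(d)])
    return (np.linalg.inv(p["world_to_cam"])@c)[:3].T
E
python3 - <<'E'
from h import *
s=env.observe();print(s["t"],s["ee_pos"],s["tool_rot"],env.tcp_to_tips)
out=[]
for n in("top","side"):
    im,d=env.grab_frame(n);np.savez(f"pics/{n}.npz",im=im,d=d);cv2.imwrite(f"pics/{n}0.png",im[:,:,::-1])
    print(n,{k:v for k,v in env.camera_params(n).items() if k!="world_to_cam"})
    for l in("amber_jar","green_jar","pen","gate"):
        for r in env.recognise(n,l)[:4]:
            print(l,np.round(r["xyz"],3),round(r["confidence"],2))
E
```

```text
0.0 [ 0.26024075 -0.56772051  0.22188379] [-6.61193622e-04  9.76996132e-01  2.13255955e-01 -1.33967799e-04] 0.008
top {'vfov': 51.34486344626738, 'cx': 321.0366742214441, 'cy': 198.042640475026}
amber_jar [ 0.637 -0.263  0.044] 0.73
amber_jar [ 0.527 -0.288  0.054] 0.69
amber_jar [ 0.594 -0.374  0.038] 0.69
green_jar [ 0.45  -0.227  0.056] 0.58
pen [0.541 0.081 0.034] 0.57
gate [0.517 0.039 0.034] 0.71
side {'vfov': 52.02551157461313, 'cx': 316.27143981292016, 'cy': 205.4104357914498}
amber_jar [ 0.596 -0.367  0.034] 0.87
amber_jar [ 0.632 -0.258  0.044] 0.62
amber_jar [ 0.53  -0.271  0.042] 0.56
green_jar [ 0.45  -0.206  0.042] 0.75
pen [0.545 0.043 0.024] 0.55
```

View pics/top0.png

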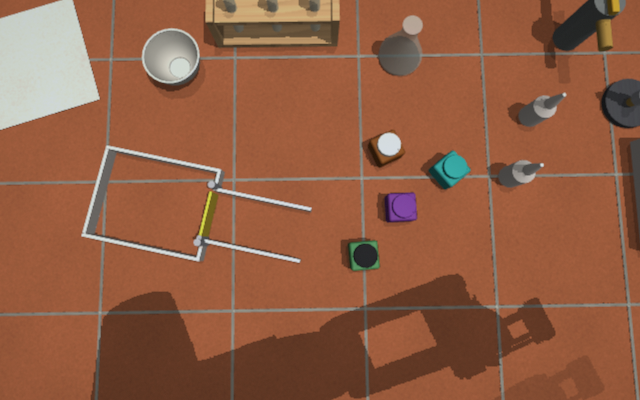

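View pics/side0.png

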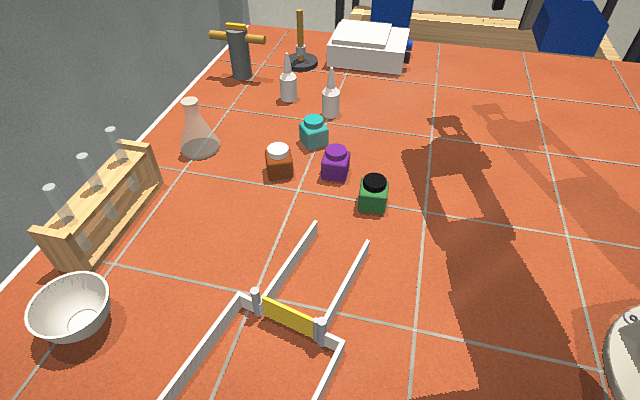

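Top view: the jar shapes are brown glass with a white cap (388,147), teal (450,169), purple (401,207), and green with a black cap (365,255). Only (388,147) is amber with a white cap. The pen lies left, with its gateway between the posts at (212,184) and (198,241); the lane opens to the right. The side view agrees (amber at 279,160). Next: an enlarged crop and the poses.

```bash
python3 - <<'E'
from h import *
z=np.load("pics/top.npz");im,d=z["im"],z["d"]
V,U=np.mgrid[0:400,0:640];P=pts("top",d,U.ravel(),V.ravel()).reshape(400,640,3)
def sel(u0,u1,v0,v1,z0,z1):
    m=np.zeros((400,640),bool);m[v0:v1,u0:u1]=1
    return m&(P[...,2]>z0)&(P[...,2]<z1)&(d>0)
for nm,b in dict(amber=(365,410,125,170),purple=(380,422,188,226),teal=(428,474,148,192),green=(345,385,236,276)).items():
    c=P[sel(*b,.05,.07)];s=P[sel(*b,.034,.07)]
    r=cv2.minAreaRect((s[:,:2]*1000).astype(np.float32))
    print(nm,"cap",c.mean(0).round(4),"n",len(c),"zmed",np.median(c[:,2]).round(4),"rect",np.round(r[0],1),np.round(r[1],1),round(r[2],1))
for nm,b in dict(wallR=(222,312,188,214),wallL=(210,302,240,266),postA=(205,219,178,191),postB=(191,205,235,248),end=(80,112,150,236)).items():
    z0=.045 if 'post' in nm else .022
    q=P[sel(*b,z0,.07)]
    if len(q)<5: print(nm,len(q));continue
    vx,vy,x0,y0=cv2.fitLine((q[:,:2]).astype(np.float32),cv2.DIST_HUBER,0,.001,.001).ravel()
    print(nm,len(q),q.mean(0).round(4),"yaw",np.degrees(np.arctan2(vy,vx)).round(1),"y",q[:,1].min().round(3),q[:,1].max().round(3))
g=(im[...,0]>150)&(im[...,1]>130)&(im[...,2]<80)&(P[...,2]>.03)&(U<230)&(U>190)
q=P[g];vx,vy,_,_=cv2.fitLine(q[:,:2].astype(np.float32),cv2.DIST_HUBER,0,.001,.001).ravel()
print("gate",len(q),q.mean(0),np.degrees(np.arctan2(vy,vx)))
cv2.imwrite("pics/crop.png",cv2.resize(im[110:290,330:490,::-1],None,fx=3.3,fy=3.3,interpolation=cv2.INTER_CUBIC))
E
```

```text
amber cap [ 0.6354 -0.2713  0.0576] n 444 zmed 0.0578 rect [ 636.2 -271.9] [48.  48.6] 24.7
purple cap [ 0.5316 -0.2928  0.0575] n 460 zmed 0.0576 rect [ 532.  -293.3] [47.9 48.3] 2.6
teal cap [ 0.5959 -0.3802  0.0574] n 457 zmed 0.0576 rect [ 596.1 -380.8] [47.9 48.2] 39.1
green cap [ 0.4513 -0.2268  0.0577] n 462 zmed 0.0578 rect [ 451.1 -227.2] [47.9 47.9] 4.3
wallR 349 [ 0.548  -0.0619  0.0297] yaw 77.2 y -0.139 0.014
wallL 349 [ 0.4606 -0.0428  0.0298] yaw 77.2 y -0.119 0.035
postA 54 [0.5719 0.0248 0.0554] yaw 56.2 y 0.02 0.031
postB 82 [0.4794 0.0461 0.0537] yaw -11.4 y 0.041 0.053
end 531 [0.5643 0.2312 0.0287] yaw -12.2 y 0.212 0.252
gate 116 [0.52509343 0.03672124 0.05041894] -11.639042
```

View pics/crop.png

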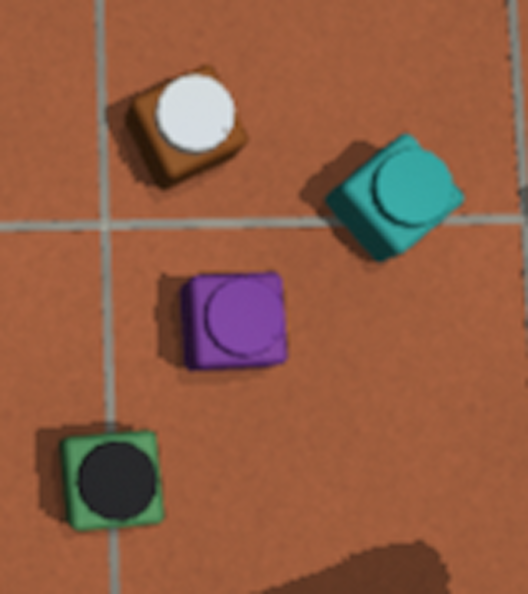

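The crop confirms it: amber glass with a white cap (at crop 197,113) at (0.636, -0.272), yaw 24.7°. Its 58 mm height and 48 mm sides check out. The tool is already square to that jar. The pen origin is about (0.525, 0.036), yaw 77.4°. Approaching now.

```bash
python3 -m crank '[{"delta_pos":[3.87,-0.94,0],"dr":[0,0,0],"gripper":8},{"delta_pos":[3.87,-0.94,0],"dr":[0,0,0],"gripper":8},{"delta_pos":[3.87,-0.94,0],"dr":[0,0,0],"gripper":8},{"delta_pos":[3.87,-0.94,0],"dr":[0,0,0],"gripper":8},{"delta_pos":[3.87,-0.94,0],"dr":[0,0,0],"gripper":8},{"delta_pos":[3.87,-0.94,0],"dr":[0,0,0],"gripper":8},{"delta_pos":[3.87,-0.94,0],"dr":[0,0,0],"gripper":8},{"delta_pos":[3.87,-0.94,0],"dr":[0,0,0],"gripper":8},{"delta_pos":[3.87,-0.94,0],"dr":[0,0,0],"gripper":8},{"delta_pos":[3.87,-0.94,0],"dr":[0,0,0],"gripper":8}]' 20
python3 -m crank '[{"delta_pos":[3.87,-0.94,0],"dr":[0,0,0],"gripper":8},{"delta_pos":[3.87,-0.94,0],"dr":[0,0,0],"gripper":8},{"delta_pos":[0,0,4],"dr":[0,0,0],"gripper":8},{"delta_pos":[0,0,4],"dr":[0,0,0],"gripper":8},{"delta_pos":[0,0,2],"dr":[0,0,0],"gripper":8},{"delta_pos":[0,0,0],"dr":[0,0,0],"gripper":8}]'
```

```text
t: 1.33
ee_pos: [0.5745, -0.3199, 0.2228]
tool_rot: [0.0, 0.977, 0.213, 0.0]
wrist_force: [0.3, -0.3, 0.5]
grip_width: 0.871
grasp_force: 0.0
t: 1.83
ee_pos: [0.6325, -0.2703, 0.117]
tool_rot: [-0.003, 0.977, 0.214, -0.004]
wrist_force: [-1.2, 0.1, -0.2]
grip_width: 0.873
grasp_force: 0.0
```

```bash
python3 -m crank '[{"delta_pos":[0.1,0.2,3.5],"dr":[0,0,0],"gripper":8},{"delta_pos":[0,0,3.5],"dr":[0,0,0],"gripper":8},{"delta_pos":[0,0,2.8],"dr":[0,0,0],"gripper":8},{"delta_pos":[0,0,0],"dr":[0,0,0],"gripper":8},{"delta_pos":[0,0,0],"dr":[0,0,0],"gripper":4},{"delta_pos":[0,0,0],"dr":[0,0,0],"gripper":4},{"delta_pos":[0,0,0],"dr":[0,0,0],"gripper":4},{"delta_pos":[0,0,0],"dr":[0,0,0],"gripper":4},{"delta_pos":[0,0,0],"dr":[0,0,0],"gripper":4}]' 20
```

```text
t: 2.58
ee_pos: [0.6382, -0.2737, 0.0265]
tool_rot: [0.001, 0.977, 0.213, 0.001]
wrist_force: [-1.1, 2.7, 1.4]
grip_width: 0.533
grasp_force: 0.8
```

```bash
python3 -m crank '[{"delta_pos":[0,0,0],"dr":[0,0,0],"gripper":5.8},{"delta_pos":[0,0,0.4],"dr":[0,0,0],"gripper":5.8},{"delta_pos":[0,0,0.5],"dr":[0,0,0],"gripper":5.8},{"delta_pos":[0,0,0],"dr":[0,0,0],"gripper":4},{"delta_pos":[0,0,0],"dr":[0,0,0],"gripper":4},{"delta_pos":[0,0,0],"dr":[0,0,0],"gripper":4},{"delta_pos":[0,0,0],"dr":[0,0,0],"gripper":4},{"delta_pos":[0,0,0],"dr":[0,0,0],"gripper":4}]' 20
```

```text
t: 3.25
ee_pos: [0.6372, -0.2734, 0.0154]
tool_rot: [-0.0, 0.977, 0.213, -0.0]
wrist_force: [-0.1, 0.1, -2.8]
grip_width: 0.522
grasp_force: 20.0
```

```bash
python3 -m crank '[{"delta_pos":[0,0,-1.5],"dr":[0,0,0],"gripper":4},{"delta_pos":[0,0,-2.5],"dr":[0,0,0],"gripper":4},{"delta_pos":[0,0,-2],"dr":[0,0,6.2],"gripper":4},{"delta_pos":[0,0,-2],"dr":[0,0,6.2],"gripper":4},{"delta_pos":[0,0,-2],"dr":[0,0,6.2],"gripper":4},{"delta_pos":[0,0,0],"dr":[0,0,6.2],"gripper":4},{"delta_pos":[0,0,0],"dr":[0,0,6.2],"gripper":4},{"delta_pos":[0,0,0],"dr":[0,0,6.2],"gripper":4},{"delta_pos":[0,0,0],"dr":[0,0,0],"gripper":4}]' 20
python3 -m crank '[{"delta_pos":[-2.95,-1.38,0],"dr":[0,0,0],"gripper":4},{"delta_pos":[-2.95,-1.38,0],"dr":[0,0,0],"gripper":4},{"delta_pos":[-2.95,-1.38,0],"dr":[0,0,0],"gripper":4},{"delta_pos":[-2.95,-1.38,0],"dr":[0,0,0],"gripper":4},{"delta_pos":[-2.95,-1.38,0],"dr":[0,0,0],"gripper":4},{"delta_pos":[-2.95,-1.38,0],"dr":[0,0,0],"gripper":4},{"delta_pos":[0,0,0],"dr":[0,0,0],"gripper":4},{"delta_pos":[0,0,0],"dr":[0,0,0],"gripper":4}]' 20
python3 - <<'E'
from h import *
from scipy.spatial.transform import Rotation as R
s=env.observe();M=R.from_quat(s["tool_rot"],scalar_first=True).as_matrix()
v=s["ee_pos"][:2]-np.array([.525,.036]);a=np.radians(77.4)
print("pen xy",v@[np.cos(a),np.sin(a)],v@[-np.sin(a),np.cos(a)],s["ee_pos"][2],"tool x,y yaw",np.degrees(np.arctan2(M[1,:2],M[0,:2])))
im,d=env.grab_frame("top");cv2.imwrite("pics/top1.png",im[:,:,::-1])
E
```

```text
t: 4.0
ee_pos: [0.6375, -0.2736, 0.1171]
tool_rot: [0.0, 0.994, -0.112, 0.001]
wrist_force: [0.9, -1.0, -2.8]
grip_width: 0.518
grasp_force: 20.0
t: 4.67
ee_pos: [0.4816, -0.1534, 0.1164]
tool_rot: [0.0, 0.994, -0.107, 0.0]
wrist_force: [0.7, -0.5, -2.5]
grip_width: 0.517
grasp_force: 20.0
pen xy -0.1942714513386952 0.0010315580973227038 0.11638005487839305 tool x,y yaw [ -12.32949845 -102.32949842]
```

View pics/top1.png

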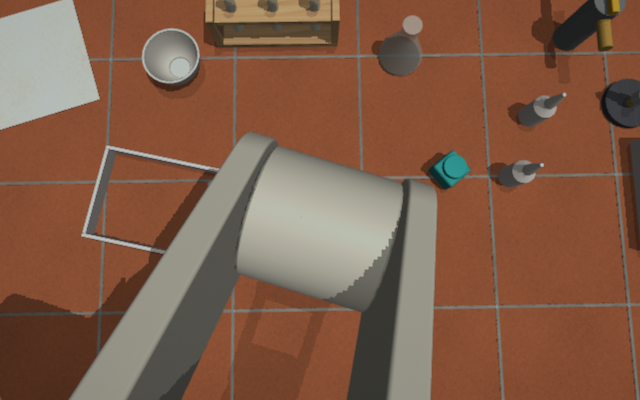

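The arm hides the jar in the top view. By the wrist pose it is on the lane axis just outside the open end. Going in along the lane and lowering.

```bash
python3 -m crank '[{"delta_pos":[0,-2.5,0.5],"dr":[0,0,0],"gripper":4},{"delta_pos":[0,-2.5,2.5],"dr":[0,0,0],"gripper":4},{"delta_pos":[0,-2.5,2.5],"dr":[0,0,0],"gripper":4},{"delta_pos":[0.1,-2.5,2],"dr":[0,0,0],"gripper":4},{"delta_pos":[0,0,1.5],"dr":[0,0,0],"gripper":4},{"delta_pos":[0,0,0.7],"dr":[0,0,0],"gripper":4},{"delta_pos":[0,0,0],"dr":[0,0,0],"gripper":4},{"delta_pos":[0,0,0],"dr":[0,0,0],"gripper":4}]' 20
```

```text
t: 5.38
ee_pos: [0.5061, -0.0575, 0.0188]
tool_rot: [0.0, 0.994, -0.109, 0.0]
wrist_force: [-0.0, 0.0, -2.2]
grip_width: 0.518
grasp_force: 20.0
```

```bash
python3 -m crank '[{"delta_pos":[0,0,0.3],"dr":[0,0,0],"gripper":4},{"delta_pos":[0,0,0],"dr":[0,0,0],"gripper":4},{"delta_pos":[0,0,0],"dr":[0,0,0],"gripper":6.5},{"delta_pos":[0,0,0],"dr":[0,0,0],"gripper":6.5},{"delta_pos":[0,0,0],"dr":[0,0,0],"gripper":6.5}]'
python3 -m crank '[{"delta_pos":[0,0,-1.5],"dr":[0,0,0],"gripper":6.5},{"delta_pos":[0,0,-3],"dr":[0,0,0],"gripper":6.5},{"delta_pos":[0,0,-4],"dr":[0,0,0],"gripper":6.5},{"delta_pos":[0,0,-4],"dr":[0,0,0],"gripper":6.5},{"delta_pos":[0,0,0],"dr":[0,0,0],"gripper":6.5}]'
python3 - <<'E'
from h import *
print(env.camera_params("wrist"))
for n in("side","wrist"):
    im,d=env.grab_frame(n);np.savez(f"pics/{n}2.npz",im=im,d=d);cv2.imwrite(f"pics/{n}2.png",im[:,:,::-1])
E
```

```text
t: 5.8
ee_pos: [0.5058, -0.057, 0.0162]
tool_rot: [0.0, 0.994, -0.11, 0.001]
wrist_force: [-0.4, -0.0, -1.3]
grip_width: 0.702
grasp_force: 0.0
t: 6.22
ee_pos: [0.5096, -0.0573, 0.1477]
tool_rot: [0.0, 0.994, -0.109, 0.005]
wrist_force: [2.1, -0.6, 0.1]
grip_width: 0.705
grasp_force: 0.0
{'vfov': 68.88159921554775, 'cx': 316.48889544518863, 'cy': 202.47385604954, 'T_tool_cam': array([[ 1.35387047e-04,  9.63353434e-01,  2.68235238e-01,
         7.61959767e-02],
       [ 9.99999975e-01, -1.77811849e-04,  1.33869853e-04,
         6.13423277e-04],
       [ 1.76659386e-04,  2.68235214e-01, -9.63353434e-01,
        -1.61897270e-01],
       [ 0.00000000e+00,  0.00000000e+00,  0.00000000e+00,
         1.00000000e+00]])}
```

View pics/side2.png

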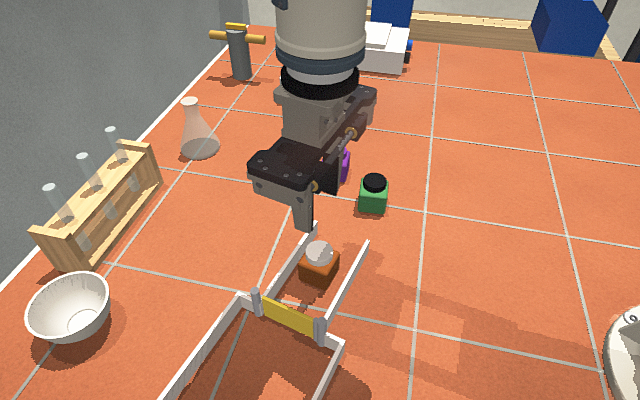

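View pics/wrist2.png

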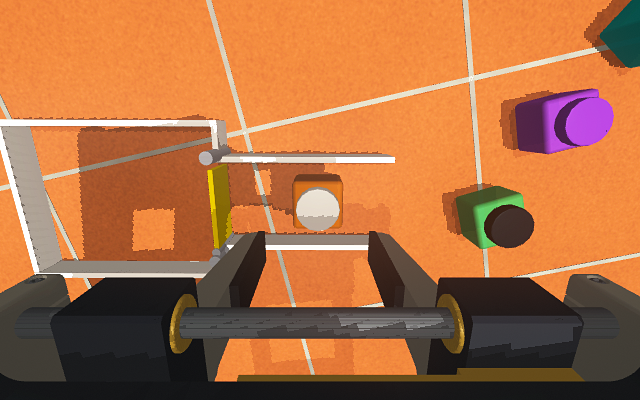

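Side view: the jar stands upright in the lane at (319,265), between the walls and released, with the gate (290,315) shut. The wrist view shows it square to the walls at (317,200). Next I back off along the lane, close the fingers and turn 90° for pushing.

```bash
python3 -m crank '[{"delta_pos":[0,1.9,0],"dr":[0,0,-6.9],"gripper":1},{"delta_pos":[-0.23,1.89,0],"dr":[0,0,-6.9],"gripper":1},{"delta_pos":[-0.45,1.85,0],"dr":[0,0,-6.9],"gripper":1},{"delta_pos":[0,0,0],"dr":[0,0,-6.9],"gripper":1},{"delta_pos":[0,0,0],"dr":[0,0,-6.9],"gripper":1},{"delta_pos":[0,0,0],"dr":[0,0,-6.9],"gripper":1},{"delta_pos":[0,0,0],"dr":[0,0,-6.9],"gripper":1},{"delta_pos":[0,0,0],"dr":[0,0,-6.9],"gripper":1},{"delta_pos":[0,0,0],"dr":[0,0,-6.9],"gripper":1},{"delta_pos":[0,0,0],"dr":[0,0,-6.9],"gripper":1}]'
python3 -m crank '[{"delta_pos":[0,0,0],"dr":[0,0,-7],"gripper":1},{"delta_pos":[0,0,0],"dr":[0,0,-7],"gripper":1},{"delta_pos":[0,0,0],"dr":[0,0,-7],"gripper":1},{"delta_pos":[0,0,0],"dr":[0,0,0],"gripper":1},{"delta_pos":[0,0,0],"dr":[0,0,0],"gripper":1}]'
cat > w.py <<'E'
from h import *
from scipy.spatial.transform import Rotation as R
def state():
    s=env.observe();M=R.from_quat(s["tool_rot"],scalar_first=True).as_matrix()
    v=s["ee_pos"][:2]-np.array([.525,.036]);a=np.radians(77.4)
    print("pen xy",round(v@[np.cos(a),np.sin(a)],4),round(v@[-np.sin(a),np.cos(a)],4),s["ee_pos"][2].round(4),"tool x,y yaw",np.degrees(np.arctan2(M[1,:2],M[0,:2])).round(1))
    return s,M
def wristpts():
    s,M=state();im,d=env.grab_frame("wrist");p,f=env.camera_params("wrist"),0
    f=200/np.tan(np.radians(p["vfov"])/2);V,U=np.mgrid[0:400,0:640]
    c=np.stack([(U-p["cx"])/f*d,-(V-p["cy"])/f*d,-d],-1);T=p["T_tool_cam"]
    W=(c@T[:3,:3].T+T[:3,3])@M.T+s["ee_pos"]
    a=np.radians(77.4);W=W-[.525,.036,0]
    P=np.stack([W@[np.cos(a),np.sin(a),0],W@[-np.sin(a),np.cos(a),0],W[...,2]],-1)
    return im,d,P
E
python3 - <<'E'
from w import *
im,d,P=wristpts();cv2.imwrite("pics/wrist3.png",im[:,:,::-1])
print("q6",env.observe()["q"][5])
b=(d>0)&(abs(P[...,1])<.036)&(P[...,0]>-.14)&(P[...,0]<-.03)&(P[...,2]>.035)&(P[...,2]<.065)
q=P[b];r=cv2.minAreaRect((q[:,:2]*1000).astype(np.float32));print("jar",len(q),r)
c=q[q[:,2]>.05];print("cap",c.mean(0),len(c))
E
```

```text
t: 7.15
ee_pos: [0.4918, -0.1123, 0.1391]
tool_rot: [-0.001, 0.88, 0.475, -0.001]
wrist_force: [0.2, 0.3, 0.2]
grip_width: 0.108
grasp_force: 0.0
t: 7.57
ee_pos: [0.4922, -0.1123, 0.1395]
tool_rot: [-0.001, 0.781, 0.624, -0.001]
wrist_force: [0.2, 0.0, 0.3]
grip_width: 0.107
grasp_force: 0.0
pen xy -0.1519 -0.0003 0.1395 tool x,y yaw [ 77.2 -12.8]
q6 -0.0034857837487062464
jar 2938 ((-96.09492492675781, -4.233583450317383), (47.97055435180664, 47.265785217285156), 89.9522705078125)
cap [-0.0952972  -0.00429208  0.05771456] 1811
```

View pics/wrist3.png

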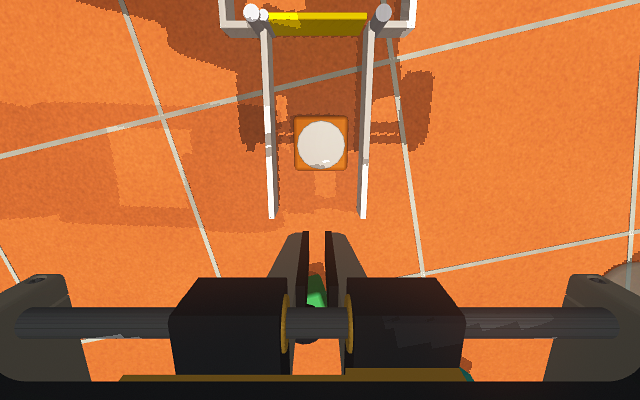

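The wrist view shows the jar (320,143) square in the lane, with the shut gate at (318,22) and the fingers behind it on its line. Lower and push.

```bash
python3 -m crank '[{"delta_pos":[0,0.2,4],"dr":[0,0,0],"gripper":1},{"delta_pos":[0,0,4],"dr":[0,0,0],"gripper":1},{"delta_pos":[0,0,3],"dr":[0,0,0],"gripper":1},{"delta_pos":[0,0,1.1],"dr":[0,0,0],"gripper":1},{"delta_pos":[0,0,0],"dr":[0,0,0],"gripper":1},{"delta_pos":[1,0,0],"dr":[0,0,0],"gripper":1},{"delta_pos":[1,0,0],"dr":[0,0,0],"gripper":1},{"delta_pos":[1,0,0],"dr":[0,0,0],"gripper":1},{"delta_pos":[1,0,0],"dr":[0,0,0],"gripper":1}]'
python3 -m crank '[{"delta_pos":[1,0,0],"dr":[0,0,0],"gripper":1},{"delta_pos":[1,0,0],"dr":[0,0,0],"gripper":1},{"delta_pos":[1,0,0],"dr":[0,0,0],"gripper":1},{"delta_pos":[1,0,0],"dr":[0,0,0],"gripper":1},{"delta_pos":[1,0,0],"dr":[0,0,0],"gripper":1},{"delta_pos":[1,0,0],"dr":[0,0,0],"gripper":1},{"delta_pos":[0,0,0],"dr":[0,0,0],"gripper":1}]'
python3 - <<'E'
from w import *
im,d,P=wristpts();cv2.imwrite("pics/wrist4.png",im[:,:,::-1])
E
```

```text
t: 8.37
ee_pos: [0.505, -0.0729, 0.0212]
tool_rot: [0.001, 0.78, 0.625, 0.001]
wrist_force: [-1.3, -2.5, 2.4]
grip_width: 0.111
grasp_force: 1.3
t: 8.95
ee_pos: [0.5172, -0.0136, 0.0195]
tool_rot: [0.0, 0.78, 0.626, 0.0]
wrist_force: [-0.5, 0.3, 0.2]
grip_width: 0.106
grasp_force: 0.1
pen xy -0.0501 -0.0032 0.0195 tool x,y yaw [ 77.5 -12.5]
```

View pics/wrist4.png

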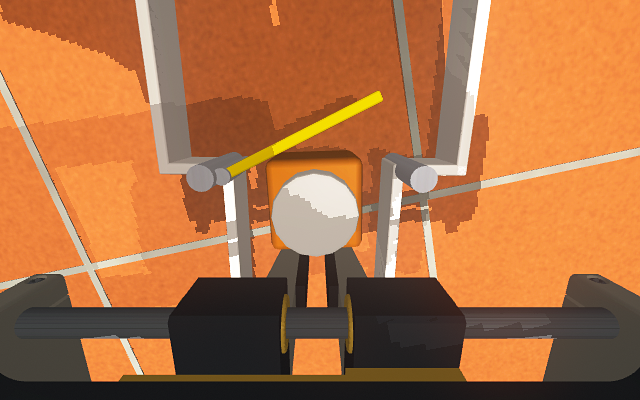

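The jar (315,205) is square and on line, its left front corner is opening the gate (tip 380,96), and it clears both posts. Keep pushing.

```bash
python3 -m crank '[{"delta_pos":[1,0,0],"dr":[0,0,0],"gripper":1},{"delta_pos":[1,0,0],"dr":[0,0,0],"gripper":1},{"delta_pos":[1,0,0],"dr":[0,0,0],"gripper":1},{"delta_pos":[1,0,0],"dr":[0,0,0],"gripper":1},{"delta_pos":[1,0,0],"dr":[0,0,0],"gripper":1},{"delta_pos":[1,0,0],"dr":[0,0,0],"gripper":1},{"delta_pos":[1,0,0],"dr":[0,0,0],"gripper":1},{"delta_pos":[0.5,0,0],"dr":[0,0,0],"gripper":1},{"delta_pos":[0,0,0],"dr":[0,0,0],"gripper":1}]'
python3 - <<'E'
from w import *
im,d,P=wristpts();cv2.imwrite("pics/wrist5.png",im[:,:,::-1])
E
```

```text
t: 9.75
ee_pos: [0.5333, 0.0592, 0.0196]
tool_rot: [-0.0, 0.78, 0.626, 0.0]
wrist_force: [0.7, 0.4, 0.3]
grip_width: 0.111
grasp_force: 0.0
pen xy 0.0245 -0.0031 0.0196 tool x,y yaw [ 77.5 -12.5]
```

View pics/wrist5.png

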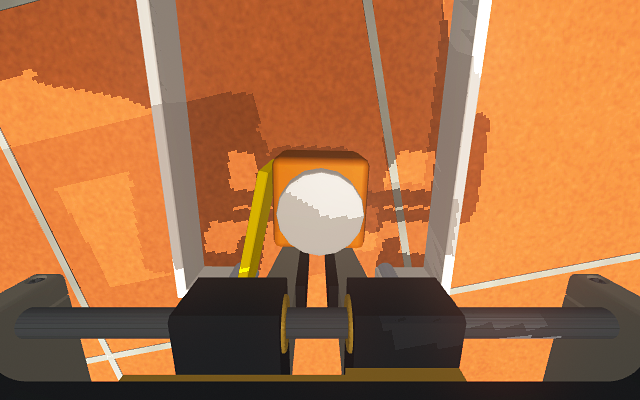

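The jar (321,205) is through the gateway with the gate lying along its left side. About 7 cm more.

```bash
python3 -m crank '[{"delta_pos":[1,0,0],"dr":[0,0,0],"gripper":1},{"delta_pos":[1,0,0],"dr":[0,0,0],"gripper":1},{"delta_pos":[1,0,0],"dr":[0,0,0],"gripper":1},{"delta_pos":[1,0,0],"dr":[0,0,0],"gripper":1},{"delta_pos":[1,0,0],"dr":[0,0,0],"gripper":1},{"delta_pos":[1,0,0],"dr":[0,0,0],"gripper":1},{"delta_pos":[0.7,0,0],"dr":[0,0,0],"gripper":1},{"delta_pos":[0.3,0,0],"dr":[0,0,0],"gripper":1},{"delta_pos":[0,0,0],"dr":[0,0,0],"gripper":1}]'
python3 -m crank '[{"delta_pos":[-0.4,0,0],"dr":[0,0,0],"gripper":1},{"delta_pos":[0,0,-2],"dr":[0,0,0],"gripper":1},{"delta_pos":[0,0,-3],"dr":[0,0,0],"gripper":1},{"delta_pos":[0,0,-4],"dr":[0,0,0],"gripper":1},{"delta_pos":[-2,0,-3.5],"dr":[0,0,0],"gripper":1},{"delta_pos":[-4,0,0],"dr":[0,0,0],"gripper":1},{"delta_pos":[-4,0,0],"dr":[0,0,0],"gripper":1},{"delta_pos":[-4,0,0],"dr":[0,0,0],"gripper":1},{"delta_pos":[0,0,0],"dr":[0,0,0],"gripper":1},{"delta_pos":[0,0,0],"dr":[0,0,0],"gripper":1}]'
python3 - <<'E'
from w import *
im,d,P=wristpts();cv2.imwrite("pics/wrist6.png",im[:,:,::-1])
b=(d>0)&(abs(P[...,1])<.06)&(P[...,0]>.06)&(P[...,0]<.185)&(P[...,2]>.035)&(P[...,2]<.065)
q=P[b];print("jar",len(q),cv2.minAreaRect((q[:,:2]*1000).astype(np.float32)),q[:,0].min(),np.percentile(q[:,2],[5,95]))
E
```

```text
t: 10.55
ee_pos: [0.5484, 0.1271, 0.0196]
tool_rot: [-0.0, 0.78, 0.626, 0.0]
wrist_force: [-0.3, -0.1, -0.9]
grip_width: 0.108
grasp_force: 0.0
t: 11.38
ee_pos: [0.5161, -0.0166, 0.1447]
tool_rot: [-0.0, 0.782, 0.624, 0.0]
wrist_force: [-0.8, -0.1, 0.2]
grip_width: 0.109
grasp_force: 0.0
pen xy -0.0533 -0.0028 0.1447 tool x,y yaw [ 77.2 -12.8]
jar 1029 ((109.25579833984375, -4.840019226074219), (47.720428466796875, 11.629371643066406), 89.18400573730469) 0.10355785985455478 [0.03715971 0.05290364]
```

View pics/wrist6.png

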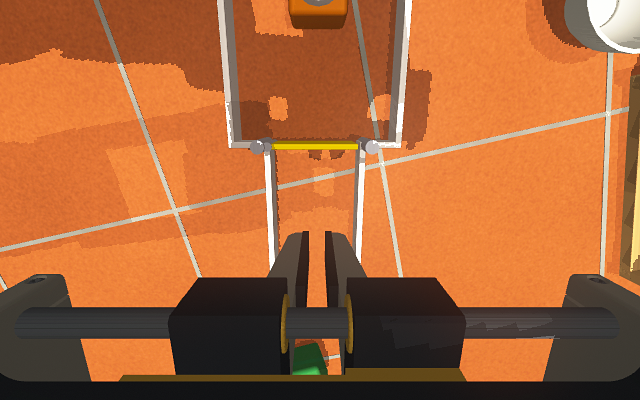

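The gate (315,147) is shut. The amber jar (318,12) stands upright and square beyond it with its rear at x = 103 mm. The green jar is untouched and the robot is clear.

```bash
python3 -c "
from cell import env
print(env.close_job())"
```

```text
the job is handed in; nothing more can be done
None
```

I stood the amber jar in the entry lane, let go and pushed it through the gate; it is upright in the pen with the gate shut behind it, the green jar was not touched, and the job was handed in at about 11.4 s.

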